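# Move a tin along the display shelf and seat its price holder behind the shelf lip

## Robot

A 7-joint arm with a two-finger parallel gripper is mounted at the origin on a cart in front of the work surface, level with it; the furniture and walls round the work are solid. World frame = base frame: x ahead of the robot, y to its left, z up, the work surface at z = 0. Lengths are in m, angles in rad, forces in N, time in s.
With the tool pointing down it reaches from about 0.425 to 1.025 m from the base axis. Payload 3.6 kg.
Tool frame: the origin (TCP) lies midway between the tips of the shut fingers; the grasp point (between the pads) lies 19 mm behind it (hold_point_z is the z of the grasp point in the tool frame, in m); z points along the fingers, y is the line along which they close (so a half turn about z gives the same grasp; the last joint's range is limited). The gripper opens to 85 mm and grips with 20 to 120 N. Pads are 22 mm wide; open, the fingers measure 114 mm over their backs; the gripper's body (76 mm by 85 mm) begins 54 mm behind the grasp point. The pads swing forward as they close: fully open they stand 13 mm farther back than shut.
Start: joints at [1.22, 0.591, 0.048, 1.609, -0.033, 0.943, -0.034], TCP at [0.184, -0.701, 0.231] pointing down, gripper open.
Joint ranges: [-2.69, 2.69], [-0.47, 2.24], [-1.27, 1.36], [0.19, 2.51], [-1.53, 4.68], [0.08, 2.07], [-3.09, 3.09]. Speed limits (rad/s): [2.57, 2.57, 3.14, 3.14, 3.14, 3.14, 3.14].

## Interface

Orientations are given as a 3x3 rotation matrix whose columns are the frame's x, y, z axes.
In Python, from bench import sense, camera, close_job, hold_point_z gives the robot as it stands.
- The arm moves only by the tool jog_arm, never from a script. Its argument "rows" is a list of rows, each an object of numbers: "gripper": the opening, from 0 (shut) to 1 (fully open); "tx", "ty", "tz": the shift along the tool's x, y, z scaled (see below); "rx", "ry", "rz": the turn, a rotation vector about the tool's x, y, z scaled (see below). A call has 1 to 12 rows; each row is the pose to reach, as a shift and turn from the pose commanded when the call began, along the tool's axes at that moment; what a row does not reach only later rows make up. The controller multiplies each number of a shift by 0.3 m and each number of a turn by pi/2 rad. A row lasts 1/12 s, in which the tool goes at most 41.7 mm and 7.16 degrees, less where a joint would pass 70% of its speed; a pose out of reach is approached as far as the arm can. A call with a number of a shift or a turn outside -1 to 1 is refused whole. A call with a gripper value outside its range is refused whole. The fingers move at their own pace and stop on an object; "grip_force" is the grip in N (left out, the last holds). Time passes only in rows, so rows that repeat a pose let the fingers close. It gives the time, the measured TCP pose, the force, the opening and the grip force at its end, in the units of the state.
- sense(): the state, without advancing time (a new reading comes with each control period).
- camera(name): name is "side" or "top" or "wrist"; returns a dict with "frame" (420x560x3 uint8, red, green, blue), "fx", "fy", "cx", "cy" (pixels), "pose" (4x4, takes a point from camera to world coordinates). Camera axes: x right, y down, z forward; pixel columns grow to the right and rows downward; lengths in m; the calibration is good to about 2 mm. The wrist camera is an equidistant fisheye: a pixel r from the principal point sees the ray r / f radians off the axis. A picture is of the moment at which its call begins. There is no depth.
- close_job(): hands the job in; it is judged then, once.
The state is a dict: "time": time; "joint_pos": joint angles; "dq": joint speeds; "joint_torque": joint torques, N m; "tool_pos": TCP position; "eef_rot": TCP orientation; "contact_force": force on the tool from outside, world axes, zero at the start; "torque": the same for the moment, N m; "gripper_width": opening from 0.0 (shut) to 1.0 (fully open); "finger_force": force on a finger pad.
Only numpy, scipy, OpenCV 4.12 (cv2) and the standard library are available. Lean on these libraries where they do the work, as an engineer would, in place of code of your own. Each camera call takes 0.05 s, during which the arm holds its last target. There are 200 camera calls.

## Task

On the low display shelf, slide the round tin sideways into the middle of the empty ring marking; keep it down on the shelf all the way, because its lid is only laid on. Then take the smaller of the two price holders out of the wooden stand and push its tongue down behind the shelf's front lip, centred in front of the tin's new ring, until its collar sits on the lip all along; a sprung strip pushes back. Finish still holding it pressed fully home, so that I can tighten the thumb screws, and leave the bigger holder, the bottle and the jar as they stand.

Things in the scene. Friction and masses are not known exactly. Their poses are not given: they have to be found in the camera images.
- shelf: low grey display shelf, fixed, 250 mm long (y), 40 mm high; origin: centre of its underside; x to its back, z up. Flat top from x = -48 to +65 mm. An aluminium rail along its front has a channel open at the top, 10.2 mm wide, centred at x = -62 mm; front lip 5 mm thick, back wall 8 mm, both tops at z = 36 mm, mouth bevelled 2 mm. Two thumb screws stand 9 mm out of the lip at y = +-109 mm
- channel (a point): middle of the channel's mouth, level with the lip's top (shelf frame [-62, 0, 36] mm, same axes as the shelf)
- strip (a joint): rubber strip on springs inside the channel, its top 16 mm above the counter (20 mm below the lip's top) when free; value = how far it is pressed down, 0 free, about 0.006 m when the holder's collar sits on the lip (at most 0.008). It pushes up with 3 N at first, 9 N at 6 mm
- ring_old: thin black ring marking of 80 mm diameter on the shelf top in which the tin stands at the start; origin at its centre, axes as the shelf's. The two rings are at shelf x = +12 mm, y = +60 and -60 mm; which is which varies
- ring_new: the other, empty ring marking, same size, where the tin shall go; origin at its centre on the shelf top, axes as the shelf's. No thickness to be felt
- tin: round flat tin, diameter 64 mm over the lid (60 below it), 24 mm high, about 0.2 kg; origin at the centre of its underside
- tin_lid (a joint): how far the tin's loosely laid lid (upper 12 mm of the tin, 64 mm wide) has been raised, 0 = on; it comes up with next to no force
- stand: wooden stand, fixed, 84 x 110 x 24 mm, origin at the centre of its underside; two slots 8.5 mm wide along its y, open at both ends, at x = -25 and +25 mm, floor 4 mm above the counter; one holder stands upright in each, which in which varies
- holder: smaller price holder, grey frame, paper ticket on both faces, 0.06 kg; origin: centre of the underside of its tongue; x thickness, y width, z up. Tongue 7 x 56 mm, z = 0 to 26 mm, lowest 6 mm tapering to 4 mm; collar 18 x 60 mm, z = 26 to 32 mm; frame above 9 mm thick, 56 mm wide, top at z = 92 mm. Fully home, its origin is 10 mm above the counter
- spare: the bigger price holder, same make, 84 mm wide and 104 mm tall (collar 88 mm wide); stays in the stand
- oil_bottle: oil bottle with a pointed cap, 41 mm in diameter, 113 mm tall; origin at the centre of its underside; stays
- bur_jar: small clear jar of burs with a round white lid, 41 mm in diameter, 49 mm tall; origin at the centre of its underside; stays
Things that resemble listed ones, but are neither listed nor needed, are in the scene too. Leave any blue look-alike of the holder alone.

How it is judged:
On the way:
1. the tin stands at rest in the middle of the empty ring, within 8 mm (horizontal distance between tin and ring_new below 0.008 m and linear speed of tin below 0.02 m/s), for 0.2 s.
At the end, for the whole second after the job is handed in: Tin on the shelf within 8 mm of the new ring's middle. Smaller holder upright (0.08 rad) in the channel, within 12 mm of the ring's middle along the shelf, collar within 1.8 mm of the lip's top, strip pressed down over 4.2 mm, at rest, fingers on it with over 2 N (horizontal distance between tin and ring_new below 0.008 m and z of tin in the frame of shelf above 0.036 m and z of holder in the frame of shelf below 0.0118 m and x of holder in the frame of shelf between -0.066 and -0.058 m and y of holder in the frame of ring_new between -0.012 and 0.012 m and angle between holder's own z axis and vertical below 0.08 rad and value of joint strip above 0.0042 m and linear speed of holder below 0.01 m/s and contact force between the fingers and holder above 2 N); the arm keeps its last pose, push and grip.
It fails at once if the tin is lifted off the shelf by more than 5 mm, or tipped (z of tin in the frame of shelf above 0.045 m or angle between tin's own z axis and vertical above 0.3 rad).
It fails at once if the tin's lid is raised by more than 5 mm (value of joint tin_lid above 0.005 m).
It fails at once if the bigger holder is moved by more than 15 mm (distance of spare from where it was at the start of the episode above 0.015 m).
It fails at once if the bottle is moved by more than 20 mm (distance of oil_bottle from where it was at the start of the episode above 0.02 m).
It fails at once if the jar is moved by more than 20 mm (distance of bur_jar from where it was at the start of the episode above 0.02 m).
It also fails if it takes over 58 s, if anything falls off the work surface, if the arm or the gripper's body presses on something with over 40 N, if the wrist force passes 120 N, or if a joint passes its speed limit or range.

## Working session

There is one attempt and no reset: what is moved stays moved. The work goes in short steps, Python scripts to look and compute and a tool call to move; the robot and the scene stay as the last step left them, time stands still between calls to the robot, and variables do not carry over. Pictures are saved under pics/ and viewed, at most 10 in all, crops included, and the job is handed in when it is done.

Besides the shell and the picture viewer there is one more tool, called after "Emit:" as name(argument=value, ...) on one line, values as JSON. jog_arm: Moves the arm, as the interface text tells. Shifts and turns lie within -1 to 1; 1 stands for 0.3 m of shift or pi/2 rad of turn. Its arguments: {"type":"object","properties":{"rows":{"type":"array"},"grip_force":{"type":"number"}},"required":["rows"]}

```bash
mkdir -p pics; ls; cat > h.py <<'E'
import numpy as np,cv2
from bench import sense,camera,close_job,hold_point_z
def save(n,f):
    c=camera(n); cv2.imwrite(f'pics/{f}.png',c['frame'][:,:,::-1]); np.save(f'pics/{f}.npy',c,allow_pickle=True); return c
def load(f): return np.load(f'pics/{f}.npy',allow_pickle=True).item()
def ray2z(c,u,v,z):
    d=np.array([(u-c['cx'])/c['fx'],(v-c['cy'])/c['fy'],1]); P=np.array(c['pose']); d=P[:3,:3]@d; o=P[:3,3]
    return o+d*(z-o[2])/d[2]
def proj(c,p):
    P=np.array(c['pose']); q=P[:3,:3].T@(np.array(p)-P[:3,3]); return np.array([c['cx']+c['fx']*q[0]/q[2],c['cy']+c['fy']*q[1]/q[2]])
E
python3 - <<'E'
from h import *
a=save('top','top0');b=save('side','side0')
for c in (a,b): print(c['fx'],c['cx'],c['cy'],np.round(c['pose'],3).tolist())
s=sense();print({k:np.round(v,3).tolist() for k,v in s.items()},hold_point_z)
E
```

```text
pics
389.00129161960325 275.66731130969487 211.89356670025077 [[-0.008, -0.993, 0.118, 0.422], [-1.0, 0.011, 0.025, 0.009], [-0.026, -0.117, -0.993, 0.985], [0.0, 0.0, 0.0, 1.0]]
414.24299942824314 272.11649389583096 201.70102708606828 [[-0.89, -0.21, 0.406, 0.061], [-0.457, 0.422, -0.783, 0.879], [-0.007, -0.882, -0.471, 0.586], [0.0, 0.0, 0.0, 1.0]]
{'time': 0.1, 'joint_pos': [1.22, 0.592, 0.048, 1.61, -0.033, 0.943, -0.034], 'dq': [-0.0, -0.001, 0.0, -0.005, -0.0, -0.001, 0.0], 'joint_torque': [0.005, -55.001, 1.553, -19.883, 0.01, 0.004, -0.0], 'tool_pos': [0.184, -0.7, 0.23], 'eef_rot': [[0.967, 0.254, -0.001], [0.254, -0.967, 0.002], [-0.0, -0.002, -1.0]], 'contact_force': [0.045, 0.085, -0.387], 'torque': [0.006, -0.035, -0.033], 'finger_force': 0.0, 'gripper_width': 1.002} -0.0187
```

View pics/top0.png

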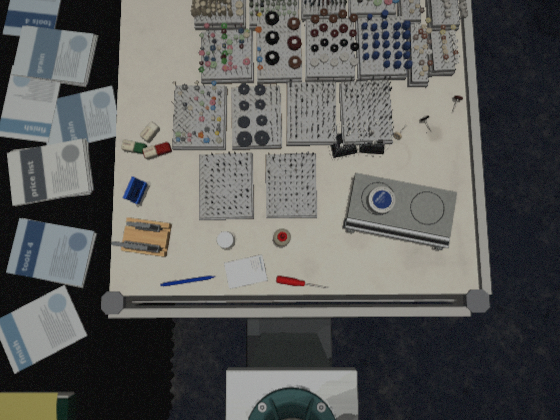

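View pics/side0.png

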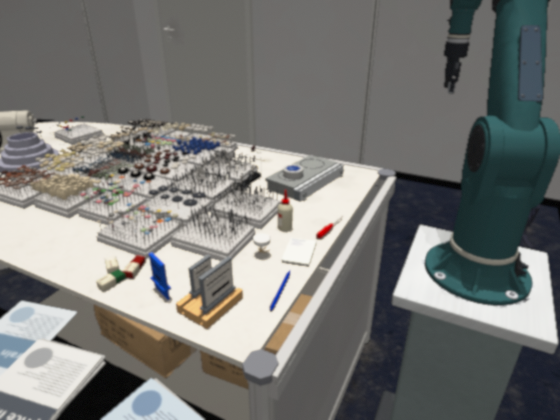

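The top view shows the shelf at (402,210), with the tin in its left ring at (380,199) and the empty ring at (428,207). The stand is at (148,237), holding two grey holders at about (148,227) and (137,246). The blue look-alike is at (136,190). The bottle is at (282,238) and the jar at (226,240).

```bash
python3 - <<'E'
from h import *
a=load('top0')['frame'][:,:,::-1];b=load('side0')['frame'][:,:,::-1]
z=lambda im,x,y,w,h,W,H: cv2.resize(np.ascontiguousarray(im[y:y+h,x:x+w]),(W,H),interpolation=cv2.INTER_CUBIC)
A=z(a,108,210,80,60,400,300); B=z(b,160,240,100,90,400,300); B=z(b,140,245,120,90,400,300)
C=z(a,338,165,128,96,800//2*1,300); D=z(b,255,145,100,75,400,300)
cv2.imwrite('pics/crop0.png',np.vstack([np.hstack([A,B]),np.hstack([C,D])]))
E
```

```text
(no output)
```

View pics/crop0.png

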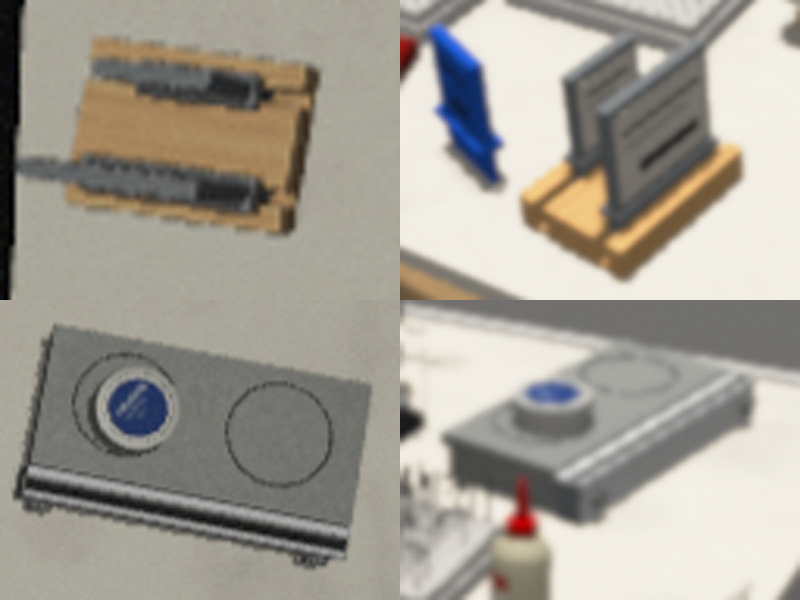

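The smaller holder is the upper one in the top crop. It's the shorter of the two in the side view, and it stands in the far slot. The near one is longer and taller, so that's the spare, and the blue piece is the decoy. Next I'll measure the poses.

```bash
cat > m.py <<'E'
from h import *
from scipy.optimize import least_squares
c=load('top0')
def fit(pts,model,x0):
    def f(p):
        C,S=np.cos(p[2]),np.sin(p[2]); R=np.array([[C,-S,0],[S,C,0],[0,0,1]])
        return np.ravel([proj(c,R@np.array(m)+[p[0],p[1],0])-q for m,q in zip(model,pts)])
    r=least_squares(f,x0); return r.x,r.fun
C=lambda x,y:(338+x/3.125,165+(y-300)/3.125)
A=lambda x,y:(108+x/5,210+y/5)
sp,e=fit([C(58,325),C(370,385),C(279,434),C(127,404),C(20,488),C(345,550)],
 [(.065,.125,.04),(.065,-.125,.04),(.012,-.06,.04),(.012,.06,.04),(-.072,.125,.036),(-.072,-.125,.036)],[.4,-.3,-.2])
print('shelf',sp.round(4),e.round(1))
print('tin',ray2z(c,*C(138,410),.064))
st,e=fit([A(93,38),A(318,65),A(290,235),A(67,203)],[(.042,.055,.024),(.042,-.055,.024),(-.042,-.055,.024),(-.042,.055,.024)],[.4,.3,-.1])
print('stand',st.round(4),e.round(1))
C_,S_=np.cos(sp[2]),np.sin(sp[2])
R=np.array([[C_,-S_],[S_,C_]])
for n,p in dict(old=(.012,.06),new=(.012,-.06),slot=(-.062,-.06)).items(): print(n,(R@p+sp[:2]).round(4))
E
python3 m.py
```

```text
shelf [ 0.5418 -0.2738 -0.2092] [-0.9 -1.2  0.9 -0.8 -0.1 -0.5 -0.5 -0.5  0.9  1.1 -0.3  1.8]
tin [ 0.55634471 -0.22119141  0.064     ]
stand [ 0.4764  0.3557 -0.1347] [ 1.1 -0.  -0.9  0.  -0.7 -0.4  0.5  0.4]
old [ 0.566  -0.2176]
new [ 0.541 -0.335]
slot [ 0.4687 -0.3196]
```

```bash
cat > go.py <<'E'
import sys
from h import *
from scipy.spatial.transform import Rotation as Ro
def go(x,y,z,ang):  # ang: world angle (rad) of tool y axis; tool z down
    s=sense(); R=np.array(s['eef_rot']); d=R.T@(np.array([x,y,z])-s['tool_pos'])
    best=None
    for a in (ang,ang+np.pi):
        yv=np.array([np.cos(a),np.sin(a),0]); zv=np.array([0,0,-1.]); T=np.c_[np.cross(yv,zv),yv,zv]
        r=Ro.from_matrix(R.T@T).as_rotvec()
        if best is None or np.linalg.norm(r)<np.linalg.norm(best): best=r
    print('t',(d/.3).round(4),'r',(best/(np.pi/2)).round(4),'dist',np.linalg.norm(d).round(3),'t=',s['time'],'q7',s['joint_pos'][6],'F',np.round(s['contact_force'],1),'w',s['gripper_width'])
if __name__=='__main__': go(*map(float,sys.argv[1:5]))
E
python3 go.py 0.55 -0.28 0.22 1.362
```

```text
t [ 1.5363 -1.0455  0.0362] r [-0.0013  0.0004  0.2965] dist 0.558 t= 0.1 q7 -0.03368428599672841 F [ 0.   0.1 -0.4] w 1.0020457632056898
```

Emit:
jog_arm(rows=[{"tx": 0.77,"ty": -0.52,"tz": 0.018,"rz": 0.297,"gripper": 1},{"tx": 0.77,"ty": -0.52,"tz": 0.018,"rz": 0.297,"gripper": 1},{"tx": 0.77,"ty": -0.52,"tz": 0.018,"rz": 0.297,"gripper": 1},{"tx": 0.77,"ty": -0.52,"tz": 0.018,"rz": 0.297,"gripper": 1},{"tx": 0.77,"ty": -0.52,"tz": 0.018,"rz": 0.297,"gripper": 1},{"tx": 0.77,"ty": -0.52,"tz": 0.018,"rz": 0.297,"gripper": 1},{"tx": 0.77,"ty": -0.52,"tz": 0.018,"rz": 0.297,"gripper": 1},{"tx": 0.77,"ty": -0.52,"tz": 0.018,"rz": 0.297,"gripper": 1}])

```text
invalid input at $.rows[0]: expected keys gripper, tx, ty, tz, rx, ry, rz
```

```bash
python3 go.py 0.55 -0.28 0.22 1.362
```

```text
t [ 1.5363 -1.0455  0.0362] r [-0.0013  0.0004  0.2965] dist 0.558 t= 0.1 q7 -0.03368428599672841 F [ 0.   0.1 -0.4] w 1.0020457632056898
```

Emit:
jog_arm(rows=[{"tx": 0.77,"ty": -0.52,"tz": 0.018,"rx": 0,"ry": 0,"rz": 0.297,"gripper": 1},{"tx": 0.77,"ty": -0.52,"tz": 0.018,"rx": 0,"ry": 0,"rz": 0.297,"gripper": 1},{"tx": 0.77,"ty": -0.52,"tz": 0.018,"rx": 0,"ry": 0,"rz": 0.297,"gripper": 1},{"tx": 0.77,"ty": -0.52,"tz": 0.018,"rx": 0,"ry": 0,"rz": 0.297,"gripper": 1},{"tx": 0.77,"ty": -0.52,"tz": 0.018,"rx": 0,"ry": 0,"rz": 0.297,"gripper": 1},{"tx": 0.77,"ty": -0.52,"tz": 0.018,"rx": 0,"ry": 0,"rz": 0.297,"gripper": 1},{"tx": 0.77,"ty": -0.52,"tz": 0.018,"rx": 0,"ry": 0,"rz": 0.297,"gripper": 1},{"tx": 0.77,"ty": -0.52,"tz": 0.018,"rx": 0,"ry": 0,"rz": 0.297,"gripper": 1}])

```text
time: 0.77
tool_pos: [0.3749, -0.4838, 0.225]
eef_rot: [[0.981, -0.196, 0.003], [-0.196, -0.981, 0.006], [0.001, -0.006, -1.0]]
contact_force: [0.6, -0.3, -0.2]
gripper_width: 0.999
finger_force: 0.0
```

```bash
python3 go.py 0.55 -0.28 0.22 1.362
```

```text
t [ 0.4391 -0.7805  0.0222] r [-0.0041 -0.0008  0.0073] dist 0.269 t= 0.7667 q7 -0.832723812247537 F [ 0.6 -0.3 -0.2] w 0.9992655992588015
```

Emit:
jog_arm(rows=[{"tx": 0.43,"ty": -0.77,"tz": 0.02,"rx": 0,"ry": 0,"rz": 0,"gripper": 1},{"tx": 0.43,"ty": -0.77,"tz": 0.02,"rx": 0,"ry": 0,"rz": 0,"gripper": 1},{"tx": 0.43,"ty": -0.77,"tz": 0.02,"rx": 0,"ry": 0,"rz": 0,"gripper": 1},{"tx": 0.43,"ty": -0.77,"tz": 0.02,"rx": 0,"ry": 0,"rz": 0,"gripper": 1},{"tx": 0.43,"ty": -0.77,"tz": 0.02,"rx": 0,"ry": 0,"rz": 0,"gripper": 1},{"tx": 0.43,"ty": -0.77,"tz": 0.02,"rx": 0,"ry": 0,"rz": 0,"gripper": 1},{"tx": 0.43,"ty": -0.77,"tz": 0.02,"rx": 0,"ry": 0,"rz": 0,"gripper": 1},{"tx": 0.43,"ty": -0.77,"tz": 0.02,"rx": 0,"ry": 0,"rz": 0,"gripper": 1},{"tx": 0.43,"ty": -0.77,"tz": 0.02,"rx": 0,"ry": 0,"rz": 0,"gripper": 1},{"tx": 0.43,"ty": -0.77,"tz": 0.02,"rx": 0,"ry": 0,"rz": 0,"gripper": 1}])

```text
time: 1.6
tool_pos: [0.5407, -0.2943, 0.2196]
eef_rot: [[0.978, -0.21, -0.002], [-0.21, -0.978, -0.001], [-0.001, 0.001, -1.0]]
contact_force: [-0.6, -0.6, -0.0]
gripper_width: 1.001
finger_force: 0.0
```

```bash
python3 go.py 0.55 -0.28 0.22 1.362; python3 -c "
from h import *
c=save('wrist','w1'); print(c['fx'],c['fy'],c['cx'],c['cy'],np.round(c['pose'],3).tolist(), np.round(sense()['tool_pos'],4))"
```

```text
t [ 0.0203 -0.0532 -0.0013] r [ 0.0008  0.0009 -0.0019] dist 0.017 t= 1.6 q7 -1.2758503648728512 F [-0.6 -0.6 -0. ] w 1.0013190904952878
325.19226210127806 325.19226210127806 277.7180599033227 208.5337058291569 [[-0.21, -0.941, -0.266, 0.608], [-0.978, 0.202, 0.056, -0.308], [0.001, 0.271, -0.962, 0.361], [0.0, 0.0, 0.0, 1.0]] [ 0.5404 -0.2948  0.2198]
```

View pics/w1.png

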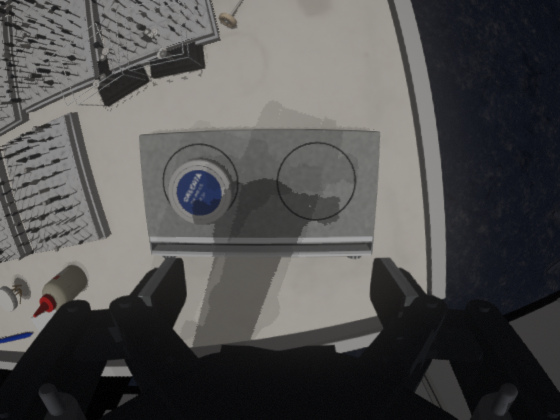

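The wrist view shows the shelf from (140,131) to (380,131). The tin is at about (200,191), the empty ring at about (316,181) and the channel at row 240–250. I'll enlarge this to get precise pixels.

```bash
python3 - <<'E'
from h import *
f=load('w1')['frame'][120:270,135:385,::-1]
im=cv2.resize(np.ascontiguousarray(f),(800,480),interpolation=cv2.INTER_CUBIC); im=cv2.convertScaleAbs(im,alpha=1.5,beta=10)
cv2.imwrite('pics/w1c.png',im)
E
```

```text
(no output)
```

View pics/w1c.png

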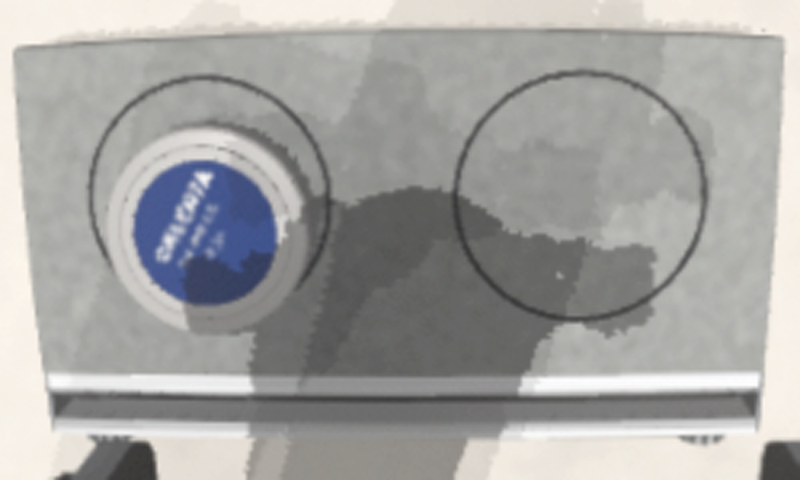

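```bash
cat >> h.py <<'E'
def fproj(c,p):
    P=np.array(c['pose']); q=P[:3,:3].T@(np.array(p)-P[:3,3]); r=np.hypot(q[0],q[1]); k=np.arctan2(r,q[2])*c['fx']/r
    return np.array([c['cx']+k*q[0],c['cy']+k*q[1]])
def fray(c,u,v,z):
    a=np.array([u-c['cx'],v-c['cy']])/c['fx']; t=np.hypot(*a); P=np.array(c['pose'])
    d=P[:3,:3]@np.r_[a/t*np.sin(t),np.cos(t)]; o=P[:3,3]; return o+d*(z-o[2])/d[2]
def fit(c,pr,pts,model,x0):
    from scipy.optimize import least_squares
    def f(p):
        C,S=np.cos(p[2]),np.sin(p[2]); R=np.array([[C,-S,0],[S,C,0],[0,0,1]])
        return np.ravel([pr(c,R@np.array(m)+[p[0],p[1],0])-q for m,q in zip(model,pts)])
    r=least_squares(f,x0); return r.x,r.fun.reshape(-1,2)
E
cat > m2.py <<'E'
from h import *
c=load('w1'); K=lambda x,y:(135+x/3.2,120+y/3.2)
pts=[(455,195),(707,193),(583,71),(579,320),(90,190),(205,76),(329,190),(14,48),(783,39),(48,375),(761,372),(52,433),(755,433)]
r=.04
mod=[(.012,-.06+r,.04),(.012,-.06-r,.04),(.012+r,-.06,.04),(.012-r,-.06,.04),(.012,.06+r,.04),(.012+r,.06,.04),(.012,.06-r,.04),
(.065,.125,.04),(.065,-.125,.04),(-.048,.125,.04),(-.048,-.125,.04),(-.0721,.125,.036),(-.0721,-.125,.036)]
p,e=fit(c,fproj,[K(*q) for q in pts],mod,[.54,-.27,-.2]); print('shelf',p.round(4)); print(e.round(1).tolist())
R=np.array([[np.cos(p[2]),-np.sin(p[2])],[np.sin(p[2]),np.cos(p[2])]])
t=fray(c,*K(206,231),.064)[:2]; print('tin',t.round(4),'in shelf',(R.T@(t-p[:2])).round(4))
for n,m in dict(old=(.012,.06),new=(.012,-.06),slot=(-.062,-.06)).items(): print(n,(R@m+p[:2]).round(4))
E
python3 m2.py
```

```text
shelf [ 0.5401 -0.2733 -0.21  ]
[[0.4, 0.4], [-0.2, 1.4], [0.8, -0.4], [0.2, -0.8], [-0.1, 3.3], [-1.4, -0.8], [0.1, 2.1], [-1.2, -1.5], [1.6, -1.3], [-2.5, -1.1], [1.5, 0.1], [0.3, -0.8], [0.3, -0.2]]
tin [ 0.5581 -0.2213] in shelf [0.0067 0.0546]
old [ 0.5643 -0.2171]
new [ 0.5393 -0.3345]
slot [ 0.467  -0.3191]
```

```bash
python3 go.py 0.5575 -0.2213 0.10 1.361;python3 go.py 0.5575 -0.2213 0.040 1.361
```

```text
t [ 0.0044 -0.2522  0.3988] r [ 0.0008  0.0007 -0.0021] dist 0.142 t= 1.65 q7 -1.2759960868080862 F [-0.1 -0.2  0.4] w 0.9990648570885297
t [ 0.0046 -0.2524  0.5988] r [ 0.0008  0.0007 -0.0021] dist 0.195 t= 1.65 q7 -1.2759960868080862 F [-0.1 -0.2  0.4] w 0.9990648570885297
```

Emit:
jog_arm(rows=[{"tx": 0.0045,"ty": -0.252,"tz": 0.2,"rx": 0,"ry": 0,"rz": -0.002,"gripper": 1},{"tx": 0.0045,"ty": -0.252,"tz": 0.3,"rx": 0,"ry": 0,"rz": -0.002,"gripper": 1},{"tx": 0.0045,"ty": -0.252,"tz": 0.4,"rx": 0,"ry": 0,"rz": -0.002,"gripper": 1},{"tx": 0.0045,"ty": -0.252,"tz": 0.4,"rx": 0,"ry": 0,"rz": -0.002,"gripper": 1},{"tx": 0.0045,"ty": -0.252,"tz": 0.4,"rx": 0,"ry": 0,"rz": -0.002,"gripper": 1},{"tx": 0.0045,"ty": -0.252,"tz": 0.5,"rx": 0,"ry": 0,"rz": -0.002,"gripper": 1},{"tx": 0.0045,"ty": -0.252,"tz": 0.56,"rx": 0,"ry": 0,"rz": -0.002,"gripper": 1},{"tx": 0.0045,"ty": -0.252,"tz": 0.598,"rx": 0,"ry": 0,"rz": -0.002,"gripper": 1},{"tx": 0.0045,"ty": -0.252,"tz": 0.598,"rx": 0,"ry": 0,"rz": -0.002,"gripper": 1},{"tx": 0.0045,"ty": -0.252,"tz": 0.598,"rx": 0,"ry": 0,"rz": -0.002,"gripper": 1}])

```text
time: 2.48
tool_pos: [0.5592, -0.2208, 0.0413]
eef_rot: [[0.978, -0.207, 0.0], [-0.207, -0.978, -0.001], [0.001, 0.001, -1.0]]
contact_force: [-0.9, -0.8, 0.5]
gripper_width: 0.997
finger_force: 0.0
```

Emit:
jog_arm(rows=[{"tx": 0,"ty": 0,"tz": 0,"rx": 0,"ry": 0,"rz": 0,"gripper": 0.85},{"tx": 0,"ty": 0,"tz": 0,"rx": 0,"ry": 0,"rz": 0,"gripper": 0.8},{"tx": 0,"ty": 0,"tz": 0,"rx": 0,"ry": 0,"rz": 0,"gripper": 0.77},{"tx": 0,"ty": 0,"tz": 0,"rx": 0,"ry": 0,"rz": 0,"gripper": 0.74},{"tx": 0,"ty": 0,"tz": 0,"rx": 0,"ry": 0,"rz": 0,"gripper": 0.7},{"tx": 0,"ty": 0,"tz": 0,"rx": 0,"ry": 0,"rz": 0,"gripper": 0.7}], grip_force=20)

```text
time: 2.98
tool_pos: [0.5601, -0.2201, 0.0421]
eef_rot: [[0.979, -0.206, 0.002], [-0.206, -0.979, -0.002], [0.002, 0.001, -1.0]]
contact_force: [-1.1, -1.8, 5.4]
gripper_width: 0.734
finger_force: 20.4
```

```bash
python3 go.py 0.540 -0.3347 0.040 1.361;python3 -c "
from h import *
s=sense();print(np.round(s['tool_pos'],4),s['gripper_width'],s['finger_force'],np.round(s['contact_force'],1))"
```

```text
t [0.013  0.3877 0.0074] r [ 0.0007 -0.0016  0.0018] dist 0.116 t= 2.9833 q7 -1.3617624910537132 F [-1.1 -1.8  5.4] w 0.7341846540574496
[ 0.5601 -0.2201  0.0421] 0.7341846540574496 20.416017123498023 [-1.1 -1.8  5.4]
```

Emit:
jog_arm(rows=[{"tx": 0.001,"ty": 0.02,"tz": 0,"rx": 0,"ry": 0,"rz": 0,"gripper": 0.7},{"tx": 0.003,"ty": 0.055,"tz": 0,"rx": 0,"ry": 0,"rz": 0,"gripper": 0.7},{"tx": 0.005,"ty": 0.095,"tz": 0,"rx": 0,"ry": 0,"rz": 0,"gripper": 0.7},{"tx": 0.007,"ty": 0.135,"tz": 0,"rx": 0,"ry": 0,"rz": 0,"gripper": 0.7},{"tx": 0.009,"ty": 0.175,"tz": 0,"rx": 0,"ry": 0,"rz": 0,"gripper": 0.7},{"tx": 0.011,"ty": 0.215,"tz": 0,"rx": 0,"ry": 0,"rz": 0,"gripper": 0.7},{"tx": 0.013,"ty": 0.255,"tz": 0,"rx": 0,"ry": 0,"rz": 0,"gripper": 0.7},{"tx": 0.015,"ty": 0.295,"tz": 0,"rx": 0,"ry": 0,"rz": 0,"gripper": 0.7},{"tx": 0.017,"ty": 0.335,"tz": 0,"rx": 0,"ry": 0,"rz": 0,"gripper": 0.7},{"tx": 0.018,"ty": 0.365,"tz": 0,"rx": 0,"ry": 0,"rz": 0,"gripper": 0.7},{"tx": 0.018,"ty": 0.385,"tz": 0,"rx": 0,"ry": 0,"rz": 0,"gripper": 0.7},{"tx": 0.018,"ty": 0.385,"tz": 0,"rx": 0,"ry": 0,"rz": 0,"gripper": 0.7}])

```text
time: 3.98
tool_pos: [0.5427, -0.3326, 0.0421]
eef_rot: [[0.979, -0.205, 0.003], [-0.205, -0.979, 0.001], [0.003, -0.001, -1.0]]
contact_force: [0.6, 1.8, 7.1]
gripper_width: 0.731
finger_force: 20.7
```

Emit:
jog_arm(rows=[{"tx": 0,"ty": 0,"tz": 0,"rx": 0,"ry": 0,"rz": 0,"gripper": 0.7},{"tx": 0,"ty": 0,"tz": 0,"rx": 0,"ry": 0,"rz": 0,"gripper": 0.7}])

```text
time: 4.15
tool_pos: [0.5427, -0.3326, 0.0421]
eef_rot: [[0.979, -0.204, 0.003], [-0.204, -0.979, -0.0], [0.003, -0.001, -1.0]]
contact_force: [-0.1, 0.9, 6.6]
gripper_width: 0.733
finger_force: 20.7
```

```bash
python3 go.py 0.540 -0.3347 0.040 1.361; python3 -c "
from h import *
save('top','top1');c=save('wrist','w2');s=sense();print(np.round(s['tool_pos'],4),s['finger_force'])"
```

```text
t [-0.0073  0.0088  0.0069] r [-0.0004 -0.0019  0.0025] dist 0.004 t= 4.15 q7 -1.214149031502963 F [-0.1  0.9  6.6] w 0.7330390938026276
[ 0.5427 -0.3326  0.0421] 20.65863147843629
```

View pics/w2.png

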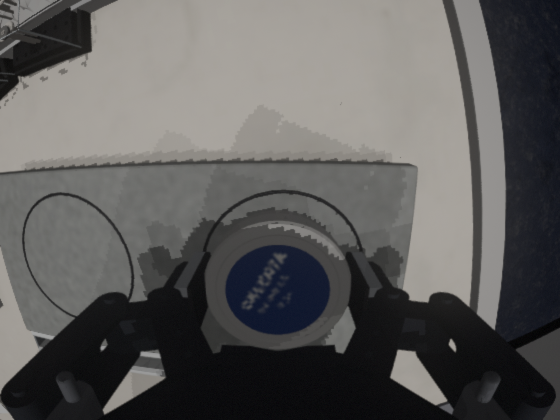

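The tin is in the grip at about (278,289). The ring's far edge shows at (283,191), and its left and right edges near columns 205 and 362.

```bash
python3 - <<'E'
from h import *
c=load('w2'); p=np.array([.541,-.2735,-.21]); R=np.array([[np.cos(p[2]),-np.sin(p[2])],[np.sin(p[2]),np.cos(p[2])]])
sh=lambda w:(R.T@(w[:2]-p[:2])).round(4)
E=[fray(c,u,v,.064) for u,v in((226,290),(331,290),(278,243),(278,335))]
print('label pts shelf',[sh(e) for e in E])
for q in ((283,191),(205,250),(362,250),(132,280),(417,168)): print(q,sh(fray(c,*q,.04)))
h=cv2.cvtColor(c['frame'],cv2.COLOR_RGB2HSV); m=((h[...,0]>105)&(h[...,0]<130)&(h[...,1]>120)&(h[...,2]>40)).astype(np.uint8); m[:, :200]=0; m[:,360:]=0
m=cv2.morphologyEx(m,cv2.MORPH_CLOSE,np.ones((15,15))); k=max(cv2.findContours(m,0,1)[0],key=cv2.contourArea); (u,v),ax,_=cv2.fitEllipse(cv2.convexHull(k)); print(u,v,ax,sh(fray(c,u,v,.064)))
E
```

```text
label pts shelf [array([ 0.0134, -0.0351]), array([ 0.0136, -0.0796]), array([ 0.0352, -0.057 ]), array([-0.0102, -0.0573])]
(283, 191) [ 0.0509 -0.0592]
(205, 250) [ 0.0216 -0.0216]
(362, 250) [ 0.0218 -0.0982]
(132, 280) [0.0025 0.0211]
(417, 168) [ 0.0629 -0.1227]
277.0512390136719 289.4354248046875 (87.87195587158203, 102.88675689697266) [ 0.0141 -0.0567]
```

Emit:
jog_arm(rows=[{"tx": -0.003,"ty": 0.004,"tz": 0,"rx": 0,"ry": 0,"rz": 0,"gripper": 0.7},{"tx": -0.006,"ty": 0.009,"tz": 0,"rx": 0,"ry": 0,"rz": 0,"gripper": 0.7},{"tx": -0.006,"ty": 0.009,"tz": 0,"rx": 0,"ry": 0,"rz": 0,"gripper": 0.7},{"tx": -0.006,"ty": 0.009,"tz": 0,"rx": 0,"ry": 0,"rz": 0,"gripper": 0.7},{"tx": -0.006,"ty": 0.009,"tz": 0,"rx": 0,"ry": 0,"rz": 0,"gripper": 0.76},{"tx": -0.006,"ty": 0.009,"tz": 0,"rx": 0,"ry": 0,"rz": 0,"gripper": 0.79},{"tx": -0.006,"ty": 0.009,"tz": 0,"rx": 0,"ry": 0,"rz": 0,"gripper": 0.85},{"tx": -0.006,"ty": 0.009,"tz": 0,"rx": 0,"ry": 0,"rz": 0,"gripper": 1},{"tx": -0.006,"ty": 0.009,"tz": 0,"rx": 0,"ry": 0,"rz": 0,"gripper": 1},{"tx": -0.006,"ty": 0.009,"tz": 0,"rx": 0,"ry": 0,"rz": 0,"gripper": 1}])

```text
time: 5.08
tool_pos: [0.5381, -0.3356, 0.0403]
eef_rot: [[0.979, -0.206, -0.001], [-0.206, -0.979, -0.0], [-0.001, 0.0, -1.0]]
contact_force: [0.6, 1.1, -0.1]
gripper_width: 0.997
finger_force: 0.0
```

Emit:
jog_arm(rows=[{"tx": 0,"ty": 0,"tz": -0.05,"rx": 0,"ry": 0,"rz": 0,"gripper": 1},{"tx": 0,"ty": 0,"tz": -0.12,"rx": 0,"ry": 0,"rz": 0,"gripper": 1},{"tx": 0,"ty": 0,"tz": -0.25,"rx": 0,"ry": 0,"rz": 0,"gripper": 1},{"tx": 0,"ty": 0,"tz": -0.38,"rx": 0,"ry": 0,"rz": 0,"gripper": 1},{"tx": 0,"ty": 0,"tz": -0.5,"rx": 0,"ry": 0,"rz": 0,"gripper": 1},{"tx": 0,"ty": 0,"tz": -0.6,"rx": 0,"ry": 0,"rz": 0,"gripper": 1},{"tx": 0,"ty": 0,"tz": -0.6,"rx": 0,"ry": 0,"rz": 0,"gripper": 1},{"tx": 0,"ty": 0,"tz": -0.6,"rx": 0,"ry": 0,"rz": 0,"gripper": 1}])

```text
time: 5.75
tool_pos: [0.5396, -0.3362, 0.2228]
eef_rot: [[0.979, -0.205, 0.004], [-0.205, -0.979, -0.002], [0.005, 0.001, -1.0]]
contact_force: [0.7, 0.1, -0.1]
gripper_width: 0.998
finger_force: 0.0
```

```bash
python3 - <<'E'
from h import *
c=save('wrist','w3'); s=sense(); print(s['time'],np.round(s['tool_pos'],4))
f=c['frame'][:,:,::-1]; im=cv2.convertScaleAbs(np.ascontiguousarray(f[100:300,100:440]),alpha=1.5,beta=10)
cv2.imwrite('pics/w3c.png',cv2.resize(im,(800,471),interpolation=cv2.INTER_CUBIC))
E
```

```text
5.8 [ 0.5383 -0.3354  0.2208]
```

View pics/w3c.png

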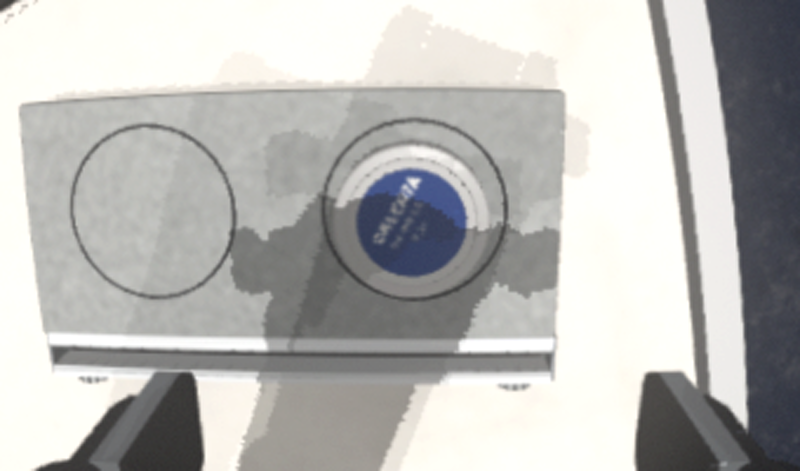

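The tin's label is centred at (412,222) in the crop, inside the ring that spans 323–507 × 119–299. I'll check its offset, refit the shelf, and work out the stand and holder pose from the top and side views.

```bash
cat > m3.py <<'E'
from h import *
c=load('w3'); k=800/340; K=lambda x,y:(100+x/k,100+y/k); r=.04
pts=[(323,208),(507,211),(414,119),(413,299),(71,210),(148,125),(235,213),(159,298),(21,104),(565,90),(47,333),(556,338)]
mod=[(.012,-.06+r,.04),(.012,-.06-r,.04),(.012+r,-.06,.04),(.012-r,-.06,.04),(.012,.06+r,.04),(.012+r,.06,.04),(.012,.06-r,.04),(.012-r,.06,.04),
(.065,.125,.04),(.065,-.125,.04),(-.048,.125,.04),(-.048,-.125,.04)]
p,e=fit(c,fproj,[K(*q) for q in pts],mod,[.54,-.27,-.2]); print('shelf',p.round(4)); print(e.round(1).tolist())
R=np.array([[np.cos(p[2]),-np.sin(p[2])],[np.sin(p[2]),np.cos(p[2])]]); sh=lambda w:(R.T@(w[:2]-p[:2])).round(4)
print('tin',sh(fray(c,*K(412,222),.064)), 'slot',(R@[-.062,-.06]+p[:2]).round(4))
for q in ((412,352),(412,372),(412,382),(412,337)): print(q,sh(fray(c,*K(*q),.036)))
s=load('side0'); S=lambda x,y:(140+x*.3,245+y*.3)
st,e=fit(s,proj,[S(523-400,205),S(622-400,263),S(742-400,150)],[(.042,.055,.024),(-.042,.055,.024),(-.042,-.055,.024)],[.476,.355,-.13]); print('stand side',st.round(4),e.round(1).tolist())
# small holder top corners (z=.096) in side view and top view
for q in ((565,76),(635,40)): print('side',ray2z(s,*S(q[0]-400,q[1]),.096).round(4))
t=load('top0'); A=lambda x,y:(108+x/5,210+y/5)
for q in ((93,70),(212,82)): print('top',ray2z(t,*A(*q),.096).round(4))
E
python3 m3.py
```

```text
shelf [ 0.5394 -0.2736 -0.2067]
[[0.4, 1.2], [0.3, -0.1], [0.7, -0.2], [1.2, -0.4], [0.4, 1.6], [-1.5, -0.3], [-0.1, -0.7], [-0.5, -0.6], [-1.7, -0.2], [1.3, 0.0], [-1.8, -0.0], [0.4, 0.3]]
tin [ 0.0124 -0.0585] slot [ 0.4664 -0.3196]
(412, 352) [-0.0557 -0.0582]
(412, 372) [-0.0659 -0.0582]
(412, 382) [-0.0711 -0.0581]
(412, 337) [-0.0482 -0.0582]
stand side [ 0.4695  0.3657 -0.1141] [[-1.7, -0.3], [0.9, -0.5], [0.7, 0.7]]
side [0.5031 0.3768 0.096 ]
side [0.487 0.329 0.096]
top [0.5028 0.3768 0.096 ]
top [0.4967 0.3211 0.096 ]
```

The tin is 1.5 mm from the ring's centre. Next I'll travel to the stand.

```bash
python3 go.py 0.52 -0.08 0.25 -1.2; python3 - <<'E'
from h import *
print(sense()['joint_pos'])
E
```

```text
t [-0.2345 -0.8205 -0.0976] r [ 2.000e-04 -3.000e-04 -3.677e-01] dist 0.258 t= 5.8 q7 -1.2307024142372802 F [ 0.7  0.5 -0.7] w 1.0013531405507259
[ 0.41512726  0.48898206  0.09970896  1.83508452 -0.06400418  0.82006997
 -1.23070241]
```

Emit:
jog_arm(rows=[{"tx": -0.234,"ty": -0.82,"tz": -0.1,"rx": 0,"ry": 0,"rz": -0.4,"gripper": 0.6},{"tx": -0.234,"ty": -0.82,"tz": -0.1,"rx": 0,"ry": 0,"rz": -0.4,"gripper": 0.6},{"tx": -0.234,"ty": -0.82,"tz": -0.1,"rx": 0,"ry": 0,"rz": -0.4,"gripper": 0.6},{"tx": -0.234,"ty": -0.82,"tz": -0.1,"rx": 0,"ry": 0,"rz": -0.4,"gripper": 0.6},{"tx": -0.234,"ty": -0.82,"tz": -0.1,"rx": 0,"ry": 0,"rz": -0.4,"gripper": 0.6},{"tx": -0.234,"ty": -0.82,"tz": -0.1,"rx": 0,"ry": 0,"rz": -0.4,"gripper": 0.6},{"tx": -0.234,"ty": -0.82,"tz": -0.1,"rx": 0,"ry": 0,"rz": -0.4,"gripper": 0.6},{"tx": -0.234,"ty": -0.82,"tz": -0.1,"rx": 0,"ry": 0,"rz": -0.4,"gripper": 0.6}])

```text
time: 6.47
tool_pos: [0.5191, -0.0757, 0.2491]
eef_rot: [[0.909, 0.416, -0.003], [0.416, -0.909, 0.002], [-0.002, -0.003, -1.0]]
contact_force: [-0.0, -0.5, 0.0]
gripper_width: 0.598
finger_force: 0.0
```

```bash
python3 go.py 0.51 0.18 0.25 -0.45
```

```text
t [ 0.3272 -0.7876 -0.001 ] r [-0.0024  0.0005 -0.4402] dist 0.256 t= 6.4667 q7 -1.1319571723261603 F [-0.  -0.5  0. ] w 0.5981925635337906
```

Emit:
jog_arm(rows=[{"tx": 0.327,"ty": -0.788,"tz": 0,"rx": 0,"ry": 0,"rz": -0.44,"gripper": 0.4},{"tx": 0.327,"ty": -0.788,"tz": 0,"rx": 0,"ry": 0,"rz": -0.44,"gripper": 0.4},{"tx": 0.327,"ty": -0.788,"tz": 0,"rx": 0,"ry": 0,"rz": -0.44,"gripper": 0.4},{"tx": 0.327,"ty": -0.788,"tz": 0,"rx": 0,"ry": 0,"rz": -0.44,"gripper": 0.4},{"tx": 0.327,"ty": -0.788,"tz": 0,"rx": 0,"ry": 0,"rz": -0.44,"gripper": 0.4},{"tx": 0.327,"ty": -0.788,"tz": 0,"rx": 0,"ry": 0,"rz": -0.44,"gripper": 0.4},{"tx": 0.327,"ty": -0.788,"tz": 0,"rx": 0,"ry": 0,"rz": -0.44,"gripper": 0.4},{"tx": 0.327,"ty": -0.788,"tz": 0,"rx": 0,"ry": 0,"rz": -0.44,"gripper": 0.4}])

```text
time: 7.13
tool_pos: [0.5128, 0.1777, 0.2492]
eef_rot: [[0.439, 0.899, -0.002], [0.899, -0.439, 0.001], [-0.0, -0.002, -1.0]]
contact_force: [0.7, -1.5, -0.4]
gripper_width: 0.4
finger_force: 0.0
```

```bash
python3 go.py 0.46 0.33 0.25 -0.13
```

```text
t [ 0.379  -0.381  -0.0021] r [-0.0014 -0.     -0.2064] dist 0.161 t= 7.1333 q7 -1.0338602618386858 F [ 0.7 -1.5 -0.4] w 0.39970754288569166
```

```bash
python3 go.py 0.496 0.32 0.25 -0.13
```

```text
t [ 0.4017 -0.2585 -0.0023] r [-0.0014 -0.     -0.2064] dist 0.143 t= 7.1333 q7 -1.0338602618386858 F [ 0.7 -1.5 -0.4] w 0.39970754288569166
```

Emit:
jog_arm(rows=[{"tx": 0.4,"ty": -0.26,"tz": 0,"rx": 0,"ry": 0,"rz": -0.206,"gripper": 0.4},{"tx": 0.4,"ty": -0.26,"tz": 0,"rx": 0,"ry": 0,"rz": -0.206,"gripper": 0.4},{"tx": 0.4,"ty": -0.26,"tz": 0,"rx": 0,"ry": 0,"rz": -0.206,"gripper": 0.4},{"tx": 0.4,"ty": -0.26,"tz": 0,"rx": 0,"ry": 0,"rz": -0.206,"gripper": 0.4},{"tx": 0.4,"ty": -0.26,"tz": 0,"rx": 0,"ry": 0,"rz": -0.206,"gripper": 0.4},{"tx": 0.4,"ty": -0.26,"tz": 0,"rx": 0,"ry": 0,"rz": -0.206,"gripper": 0.4},{"tx": 0.4,"ty": -0.26,"tz": 0,"rx": 0,"ry": 0,"rz": -0.206,"gripper": 0.4}])

```text
time: 7.72
tool_pos: [0.4974, 0.3135, 0.2492]
eef_rot: [[0.139, 0.99, -0.001], [0.99, -0.139, -0.004], [-0.004, -0.001, -1.0]]
contact_force: [0.5, -1.0, -0.6]
gripper_width: 0.401
finger_force: 0.0
```

```bash
python3 - <<'E'
from h import *
c=save('wrist','w4'); s=sense(); print(s['time'],np.round(s['tool_pos'],4),s['gripper_width'],np.round(s['eef_rot'],3).tolist())
f=c['frame'][:,:,::-1]; im=cv2.convertScaleAbs(np.ascontiguousarray(f[90:330,120:440]),alpha=1.4,beta=10)
cv2.imwrite('pics/w4c.png',cv2.resize(im,(800,600),interpolation=cv2.INTER_CUBIC))
E
```

```text
7.7667 [0.4974 0.3136 0.2494] 0.39956087495566817 [[0.139, 0.99, -0.001], [0.99, -0.139, -0.004], [-0.004, -0.0, -1.0]]
```

View pics/w4c.png

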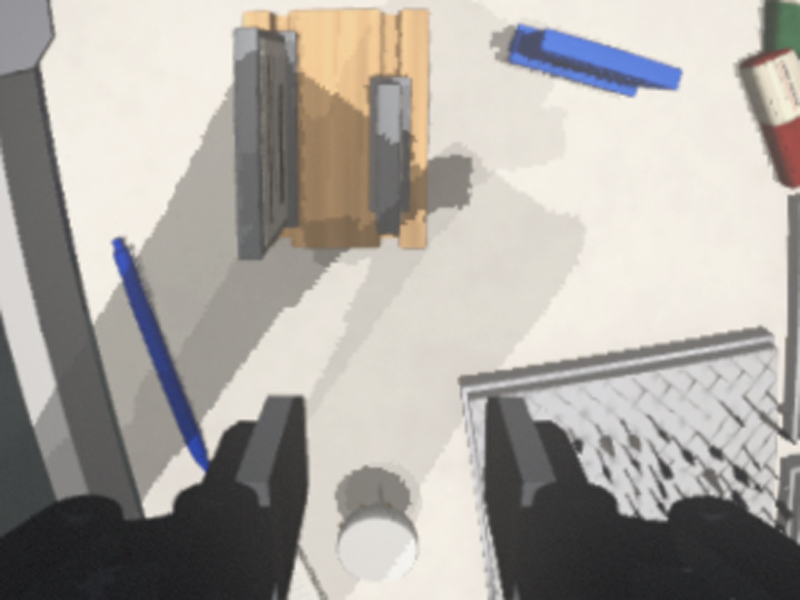

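The crop shows the long spare on the left (column 250) and the smaller holder on the right. Its collar is at about (391,144) and its frame top ends at about (390,233). The blue decoy is separate, at (600,60).

```bash
python3 - <<'E'
from h import *
c=load('w4'); K=lambda x,y:(120+x/2.5,90+y/2.5); P=lambda x,y,z:fray(c,*K(x,y),z).round(4)
print(np.round(c['pose'],3).tolist())
print('collar ctr',P(391,144,.036),'ends',P(391,77,.036),P(391,212,.036))
print('frame ends',P(390,82,.096),P(390,233,.096))
p,e=fit(c,fproj,[K(*q) for q in((429,10),(427,247),(243,12))],[(.042,.055,.024),(.042,-.055,.024),(-.042,.055,.024)],[.47,.36,-.13]); print('stand',p,e.round(1).tolist())
R=np.array([[np.cos(p[2]),-np.sin(p[2])],[np.sin(p[2]),np.cos(p[2])]]); print('slot',R@[.025,0]+p[:2])
E
python3 go.py 0.4972 0.349 0.15 -0.14;
```

```text
[[0.99, -0.133, -0.039, 0.508], [-0.139, -0.953, -0.27, 0.382], [-0.001, 0.273, -0.962, 0.39], [0.0, 0.0, 0.0, 1.0]]
collar ctr [0.5015 0.3508 0.036 ] ends [0.5056 0.3798 0.036 ] [0.4973 0.321  0.036 ]
frame ends [0.5054 0.3784 0.096 ] [0.4976 0.3236 0.096 ]
stand [ 0.47742207  0.35957212 -0.14172249] [[0.3, -0.6], [0.3, 1.0], [-0.5, -0.3]]
slot [0.50217142 0.3560409 ]
t [ 0.1181 -0.0169  0.331 ] r [-0.0003  0.0023  0.0001] dist 0.106 t= 7.7667 q7 -1.0048555848801801 F [ 0.4 -0.2  0.2] w 0.39956087495566817
```

```bash
python3 go.py 0.5015 0.351 0.13 -0.141;python3 go.py 0.5015 0.351 0.05 -0.141
```

```text
t [ 0.1269 -0.0036  0.3976] r [-0.0003  0.0023  0.0008] dist 0.125 t= 7.7667 q7 -1.0048555848801801 F [ 0.4 -0.2  0.2] w 0.39956087495566817
t [ 0.1279 -0.0035  0.6643] r [-0.0003  0.0023  0.0008] dist 0.203 t= 7.7667 q7 -1.0048555848801801 F [ 0.4 -0.2  0.2] w 0.39956087495566817
```

Emit:
jog_arm(rows=[{"tx": 0.127,"ty": -0.0035,"tz": 0.12,"rx": 0,"ry": 0.002,"rz": 0.001,"gripper": 0.38},{"tx": 0.127,"ty": -0.0035,"tz": 0.24,"rx": 0,"ry": 0.002,"rz": 0.001,"gripper": 0.38},{"tx": 0.127,"ty": -0.0035,"tz": 0.36,"rx": 0,"ry": 0.002,"rz": 0.001,"gripper": 0.38},{"tx": 0.127,"ty": -0.0035,"tz": 0.36,"rx": 0,"ry": 0.002,"rz": 0.001,"gripper": 0.38},{"tx": 0.127,"ty": -0.0035,"tz": 0.42,"rx": 0,"ry": 0.002,"rz": 0.001,"gripper": 0.38},{"tx": 0.127,"ty": -0.0035,"tz": 0.48,"rx": 0,"ry": 0.002,"rz": 0.001,"gripper": 0.38},{"tx": 0.127,"ty": -0.0035,"tz": 0.54,"rx": 0,"ry": 0.002,"rz": 0.001,"gripper": 0.38},{"tx": 0.127,"ty": -0.0035,"tz": 0.6,"rx": 0,"ry": 0.002,"rz": 0.001,"gripper": 0.38},{"tx": 0.127,"ty": -0.0035,"tz": 0.64,"rx": 0,"ry": 0.002,"rz": 0.001,"gripper": 0.38},{"tx": 0.127,"ty": -0.0035,"tz": 0.664,"rx": 0,"ry": 0.002,"rz": 0.001,"gripper": 0.38},{"tx": 0.127,"ty": -0.0035,"tz": 0.664,"rx": 0,"ry": 0.002,"rz": 0.001,"gripper": 0.38},{"tx": 0.127,"ty": -0.0035,"tz": 0.664,"rx": 0,"ry": 0.002,"rz": 0.001,"gripper": 0.38}])

```text
time: 8.77
tool_pos: [0.5007, 0.3552, 0.0519]
eef_rot: [[0.136, 0.991, 0.001], [0.991, -0.136, 0.003], [0.003, 0.001, -1.0]]
contact_force: [0.8, -0.5, -0.2]
gripper_width: 0.385
finger_force: 0.0
```

```bash
python3 go.py 0.5015 0.351 0.05 -0.141
```

```text
t [-0.0135  0.0044  0.0064] r [ 0.0004 -0.002   0.0027] dist 0.005 t= 8.7667 q7 -1.1941738202503174 F [ 0.8 -0.5 -0.2] w 0.38451939095183973
```

Emit:
jog_arm(rows=[{"tx": -0.01,"ty": 0.002,"tz": 0.005,"rx": 0,"ry": 0,"rz": 0,"gripper": 0.3},{"tx": -0.01,"ty": 0.002,"tz": 0.005,"rx": 0,"ry": 0,"rz": 0,"gripper": 0.2},{"tx": -0.01,"ty": 0.002,"tz": 0.005,"rx": 0,"ry": 0,"rz": 0,"gripper": 0.15},{"tx": -0.01,"ty": 0.002,"tz": 0.005,"rx": 0,"ry": 0,"rz": 0,"gripper": 0.1},{"tx": -0.01,"ty": 0.002,"tz": 0.005,"rx": 0,"ry": 0,"rz": 0,"gripper": 0},{"tx": -0.01,"ty": 0.002,"tz": 0.005,"rx": 0,"ry": 0,"rz": 0,"gripper": 0},{"tx": -0.01,"ty": 0.002,"tz": 0.005,"rx": 0,"ry": 0,"rz": 0,"gripper": 0},{"tx": -0.01,"ty": 0.002,"tz": 0.005,"rx": 0,"ry": 0,"rz": 0,"gripper": 0}], grip_force=70)

```text
time: 9.43
tool_pos: [0.5007, 0.3527, 0.0504]
eef_rot: [[0.135, 0.991, 0.001], [0.991, -0.136, 0.003], [0.003, 0.001, -1.0]]
contact_force: [0.3, -1.5, 6.2]
gripper_width: 0.096
finger_force: 68.5
```

Emit:
jog_arm(rows=[{"tx": 0,"ty": 0,"tz": -0.03,"rx": 0,"ry": 0,"rz": 0,"gripper": 0},{"tx": 0,"ty": 0,"tz": -0.08,"rx": 0,"ry": 0,"rz": 0,"gripper": 0},{"tx": 0,"ty": 0,"tz": -0.16,"rx": 0,"ry": 0,"rz": 0,"gripper": 0},{"tx": 0,"ty": 0,"tz": -0.28,"rx": 0,"ry": 0,"rz": 0,"gripper": 0},{"tx": 0,"ty": 0,"tz": -0.4,"rx": 0,"ry": 0,"rz": 0,"gripper": 0},{"tx": 0,"ty": 0,"tz": -0.52,"rx": 0,"ry": 0,"rz": 0,"gripper": 0},{"tx": 0,"ty": 0,"tz": -0.52,"rx": 0,"ry": 0,"rz": 0,"gripper": 0},{"tx": 0,"ty": 0,"tz": -0.52,"rx": 0,"ry": 0,"rz": 0,"gripper": 0}])

```text
time: 10.1
tool_pos: [0.5014, 0.3535, 0.2087]
eef_rot: [[0.135, 0.991, 0.005], [0.991, -0.135, 0.007], [0.007, 0.004, -1.0]]
contact_force: [-1.3, -0.4, -2.1]
gripper_width: 0.09
finger_force: 68.5
```

```bash
python3 go.py 0.52 0.14 0.21 -0.17
```

```text
t [-0.6966  0.158  -0.0089] r [ 0.0024 -0.0047  0.0218] dist 0.214 t= 10.1 q7 -1.0831085793442836 F [-1.3 -0.4 -2.1] w 0.09019845296127725
```

The holder is gripped, with the opening at 0.09 and 68 N. I'll carry it to the shelf now.

Emit:
jog_arm(rows=[{"tx": -0.7,"ty": 0.1,"tz": 0,"rx": 0,"ry": 0,"rz": 0.02,"gripper": 0},{"tx": -0.7,"ty": 0.1,"tz": 0,"rx": 0,"ry": 0,"rz": 0.02,"gripper": 0},{"tx": -0.7,"ty": 0.1,"tz": 0,"rx": 0,"ry": 0,"rz": 0.02,"gripper": 0},{"tx": -0.7,"ty": 0.1,"tz": 0,"rx": 0,"ry": 0,"rz": 0.02,"gripper": 0},{"tx": -0.7,"ty": 0.1,"tz": 0,"rx": 0,"ry": 0,"rz": 0.02,"gripper": 0},{"tx": -0.7,"ty": 0.1,"tz": 0,"rx": 0,"ry": 0,"rz": 0.02,"gripper": 0},{"tx": -0.7,"ty": 0.1,"tz": 0,"rx": 0,"ry": 0,"rz": 0.02,"gripper": 0},{"tx": -0.7,"ty": 0.1,"tz": 0,"rx": 0,"ry": 0,"rz": 0.02,"gripper": 0}])

```text
time: 10.77
tool_pos: [0.5009, 0.1399, 0.2042]
eef_rot: [[0.167, 0.986, -0.001], [0.986, -0.167, 0.003], [0.003, -0.002, -1.0]]
contact_force: [1.6, 0.9, -1.1]
gripper_width: 0.094
finger_force: 68.5
```

```bash
python3 go.py 0.49 -0.12 0.19 -0.19
```

```text
t [-0.8602  0.1093  0.0446] r [-0.0012 -0.0019  0.0139] dist 0.26 t= 10.7667 q7 -0.7709211529934838 F [ 1.6  0.9 -1.1] w 0.09448802635037866
```

Emit:
jog_arm(rows=[{"tx": -0.86,"ty": 0.11,"tz": 0,"rx": 0,"ry": 0,"rz": 0.014,"gripper": 0},{"tx": -0.86,"ty": 0.11,"tz": 0,"rx": 0,"ry": 0,"rz": 0.014,"gripper": 0},{"tx": -0.86,"ty": 0.11,"tz": 0,"rx": 0,"ry": 0,"rz": 0.014,"gripper": 0},{"tx": -0.86,"ty": 0.11,"tz": 0,"rx": 0,"ry": 0,"rz": 0.014,"gripper": 0},{"tx": -0.86,"ty": 0.11,"tz": 0,"rx": 0,"ry": 0,"rz": 0.014,"gripper": 0},{"tx": -0.86,"ty": 0.11,"tz": 0,"rx": 0,"ry": 0,"rz": 0.014,"gripper": 0},{"tx": -0.86,"ty": 0.11,"tz": 0,"rx": 0,"ry": 0,"rz": 0.014,"gripper": 0},{"tx": -0.86,"ty": 0.11,"tz": 0,"rx": 0,"ry": 0,"rz": 0.014,"gripper": 0}])

```text
time: 11.43
tool_pos: [0.4914, -0.1224, 0.2037]
eef_rot: [[0.193, 0.981, -0.0], [0.981, -0.193, 0.003], [0.002, -0.001, -1.0]]
contact_force: [0.8, 0.5, -0.1]
gripper_width: 0.096
finger_force: 68.4
```

```bash
python3 go.py 0.467 -0.318 0.12 -0.208
```

```text
t [-0.6561  0.046   0.2774] r [-0.0004 -0.0016  0.0089] dist 0.214 t= 11.4333 q7 -0.25562051698248134 F [ 0.8  0.5 -0.1] w 0.09558780704546996
```

Emit:
jog_arm(rows=[{"tx": -0.656,"ty": 0.046,"tz": 0.1,"rx": 0,"ry": -0.0015,"rz": 0.009,"gripper": 0},{"tx": -0.656,"ty": 0.046,"tz": 0.1,"rx": 0,"ry": -0.0015,"rz": 0.009,"gripper": 0},{"tx": -0.656,"ty": 0.046,"tz": 0.1,"rx": 0,"ry": -0.0015,"rz": 0.009,"gripper": 0},{"tx": -0.656,"ty": 0.046,"tz": 0.1,"rx": 0,"ry": -0.0015,"rz": 0.009,"gripper": 0},{"tx": -0.656,"ty": 0.046,"tz": 0.1,"rx": 0,"ry": -0.0015,"rz": 0.009,"gripper": 0},{"tx": -0.656,"ty": 0.046,"tz": 0.1,"rx": 0,"ry": -0.0015,"rz": 0.009,"gripper": 0},{"tx": -0.656,"ty": 0.046,"tz": 0.18,"rx": 0,"ry": -0.0015,"rz": 0.009,"gripper": 0},{"tx": -0.656,"ty": 0.046,"tz": 0.277,"rx": 0,"ry": -0.0015,"rz": 0.009,"gripper": 0},{"tx": -0.656,"ty": 0.046,"tz": 0.277,"rx": 0,"ry": -0.0015,"rz": 0.009,"gripper": 0},{"tx": -0.656,"ty": 0.046,"tz": 0.277,"rx": 0,"ry": -0.0015,"rz": 0.009,"gripper": 0}])

```text
time: 12.27
tool_pos: [0.4684, -0.3119, 0.1194]
eef_rot: [[0.197, 0.98, -0.003], [0.98, -0.197, 0.004], [0.004, -0.003, -1.0]]
contact_force: [-0.5, 0.9, -0.3]
gripper_width: 0.096
finger_force: 68.4
```

```bash
python3 go.py 0.467 -0.318 0.12 -0.208; python3 - <<'E'
from h import *
c=save('wrist','w5')
f=c['frame'][:,:,::-1]; im=cv2.convertScaleAbs(np.ascontiguousarray(f[120:420,80:480]),alpha=1.5,beta=10)
cv2.imwrite('pics/w5c.png',cv2.resize(im,(800,600),interpolation=cv2.INTER_CUBIC))
E
```

```text
t [-0.021  -0.0005 -0.0021] r [-0.0022 -0.0023  0.0059] dist 0.006 t= 12.2667 q7 0.03696516666153808 F [-0.5  0.9 -0.3] w 0.09609920320871301
```

View pics/w5c.png

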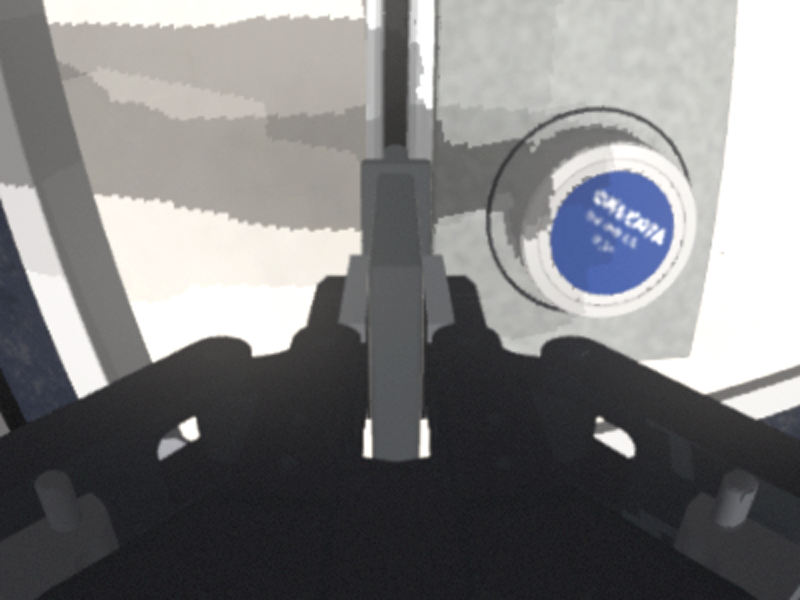

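Looking along the channel, its edges are at columns 384 and 409 (middle 396). The collar spans 362–431 (middle 396.5), so it's in line across the shelf. I'll check the position along the shelf and the yaw.

```bash
python3 - <<'E'
from h import *
c=load('w5'); K=lambda x,y:(80+x/2,120+y/2); p=np.array([.540,-.2735,-.208]); R=np.array([[np.cos(p[2]),-np.sin(p[2])],[np.sin(p[2]),np.cos(p[2])]]); sh=lambda w:(R.T@(w[:2]-p[:2])).round(4)
P=lambda x,y,z:sh(fray(c,*K(x,y),z))
print('tool',sh(np.array(sense()['tool_pos'])))
print('collar end',P(362,160,.105),P(431,160,.105))
print('channel',[P(384,r,.036) for r in(10,130)],[P(409,r,.036) for r in (10,130)])
print('frame top near/far',P(396,457,.165), 'tin',P(613,233,.064),'ring top/left',P(600,107,.04),P(487,220,.04))
E
```

```text
tool [-0.0611 -0.0532]
collar end [-0.0701 -0.0229] [-0.0531 -0.0227]
channel [array([-0.0664,  0.013 ]), array([-0.0661, -0.029 ])] [array([-0.0579,  0.0131]), array([-0.0573, -0.0289])]
frame top near/far [-0.0611 -0.0649] tin [ 0.0112 -0.0571] ring top/left [ 0.0103 -0.0186] [-0.0287 -0.0608]
```

Emit:
jog_arm(rows=[{"tx": -0.022,"ty": 0,"tz": 0,"rx": 0,"ry": 0,"rz": 0.005,"gripper": 0},{"tx": -0.022,"ty": 0,"tz": 0,"rx": 0,"ry": 0,"rz": 0.005,"gripper": 0},{"tx": -0.022,"ty": 0,"tz": 0.03,"rx": 0,"ry": 0,"rz": 0.005,"gripper": 0},{"tx": -0.022,"ty": 0,"tz": 0.06,"rx": 0,"ry": 0,"rz": 0.005,"gripper": 0},{"tx": -0.022,"ty": 0,"tz": 0.09,"rx": 0,"ry": 0,"rz": 0.005,"gripper": 0},{"tx": -0.022,"ty": 0,"tz": 0.11,"rx": 0,"ry": 0,"rz": 0.005,"gripper": 0},{"tx": -0.022,"ty": 0,"tz": 0.125,"rx": 0,"ry": 0,"rz": 0.005,"gripper": 0},{"tx": -0.022,"ty": 0,"tz": 0.135,"rx": 0,"ry": 0,"rz": 0.005,"gripper": 0},{"tx": -0.022,"ty": 0,"tz": 0.145,"rx": 0,"ry": 0,"rz": 0.005,"gripper": 0},{"tx": -0.022,"ty": 0,"tz": 0.155,"rx": 0,"ry": 0,"rz": 0.005,"gripper": 0},{"tx": -0.022,"ty": 0,"tz": 0.155,"rx": 0,"ry": 0,"rz": 0.005,"gripper": 0}], grip_force=90)

```text
time: 13.23
tool_pos: [0.4662, -0.3218, 0.0736]
eef_rot: [[0.21, 0.978, -0.001], [0.978, -0.21, 0.001], [0.001, -0.001, -1.0]]
contact_force: [0.2, 0.2, -0.2]
gripper_width: 0.091
finger_force: 89.4
```

```bash
python3 go.py 0.467 -0.318 0.0564 -0.208; python3 -c "
from h import *
s=sense(); p=np.array([.540,-.2735,-.208]); R=np.array([[np.cos(p[2]),-np.sin(p[2])],[np.sin(p[2]),np.cos(p[2])]]);print(R.T@(s['tool_pos'][:2]-p[:2]))"
```

```text
t [0.0128 0.     0.0573] r [-0.0006 -0.0006 -0.002 ] dist 0.018 t= 13.2333 q7 0.009071070277327276 F [ 0.2  0.2 -0.2] w 0.09123092789705425
[-0.06224734 -0.06246402]
```

Emit:
jog_arm(rows=[{"tx": 0.003,"ty": 0,"tz": 0.012,"rx": 0,"ry": 0,"rz": 0,"gripper": 0},{"tx": 0.003,"ty": 0,"tz": 0.024,"rx": 0,"ry": 0,"rz": 0,"gripper": 0},{"tx": 0.003,"ty": 0,"tz": 0.034,"rx": 0,"ry": 0,"rz": 0,"gripper": 0},{"tx": 0.003,"ty": 0,"tz": 0.042,"rx": 0,"ry": 0,"rz": 0,"gripper": 0},{"tx": 0.003,"ty": 0,"tz": 0.048,"rx": 0,"ry": 0,"rz": 0,"gripper": 0},{"tx": 0.003,"ty": 0,"tz": 0.048,"rx": 0,"ry": 0,"rz": 0,"gripper": 0}])

```text
time: 13.73
tool_pos: [0.4666, -0.321, 0.0598]
eef_rot: [[0.21, 0.978, -0.0], [0.978, -0.21, 0.001], [0.001, -0.0, -1.0]]
contact_force: [-1.1, 1.6, 4.1]
gripper_width: 0.093
finger_force: 90.6
```

Emit:
jog_arm(rows=[{"tx": 0,"ty": 0,"tz": 0.005,"rx": 0,"ry": 0,"rz": 0,"gripper": 0},{"tx": 0,"ty": 0,"tz": 0.01,"rx": 0,"ry": 0,"rz": 0,"gripper": 0},{"tx": 0,"ty": 0,"tz": 0.01,"rx": 0,"ry": 0,"rz": 0,"gripper": 0},{"tx": 0,"ty": 0,"tz": 0.01,"rx": 0,"ry": 0,"rz": 0,"gripper": 0}])

```text
time: 14.07
tool_pos: [0.4666, -0.3211, 0.0574]
eef_rot: [[0.21, 0.978, -0.0], [0.978, -0.21, 0.0], [0.0, -0.0, -1.0]]
contact_force: [-2.3, 0.7, 7.2]
gripper_width: 0.092
finger_force: 90.8
```

Emit:
jog_arm(rows=[{"tx": 0,"ty": 0,"tz": 0.004,"rx": 0,"ry": 0,"rz": 0,"gripper": 0},{"tx": 0,"ty": 0,"tz": 0.008,"rx": 0,"ry": 0,"rz": 0,"gripper": 0},{"tx": 0,"ty": 0,"tz": 0.008,"rx": 0,"ry": 0,"rz": 0,"gripper": 0},{"tx": 0,"ty": 0,"tz": 0.008,"rx": 0,"ry": 0,"rz": 0,"gripper": 0}])

```text
time: 14.4
tool_pos: [0.4666, -0.3211, 0.0564]
eef_rot: [[0.21, 0.978, -0.0], [0.978, -0.21, -0.0], [-0.0, -0.0, -1.0]]
contact_force: [-3.4, 2.0, 19.0]
gripper_width: 0.096
finger_force: 92.9
```

Emit:
jog_arm(rows=[{"tx": 0,"ty": 0,"tz": 0.002,"rx": 0,"ry": 0,"rz": 0,"gripper": 0},{"tx": 0,"ty": 0,"tz": 0.004,"rx": 0,"ry": 0,"rz": 0,"gripper": 0},{"tx": 0,"ty": 0,"tz": 0.004,"rx": 0,"ry": 0,"rz": 0,"gripper": 0},{"tx": 0,"ty": 0,"tz": 0.004,"rx": 0,"ry": 0,"rz": 0,"gripper": 0}])

```text
time: 14.73
tool_pos: [0.4667, -0.3211, 0.0564]
eef_rot: [[0.21, 0.978, -0.0], [0.978, -0.21, -0.001], [-0.001, -0.0, -1.0]]
contact_force: [-6.0, 2.7, 26.8]
gripper_width: 0.092
finger_force: 94.4
```

It stopped at TCP z = 0.0564, as predicted, and the force jumped, which means the collar is on the lip. One last look before handing in.

```bash
python3 - <<'E'
from h import *
w=save('wrist','w6')['frame'];t=save('top','t6')['frame'];d=save('side','s6')['frame']
z=lambda f,x,y,a,b:cv2.convertScaleAbs(cv2.resize(np.ascontiguousarray(f[y:y+b,x:x+a,::-1]),(400,300),interpolation=cv2.INTER_CUBIC),alpha=1.4)
cv2.imwrite('pics/fin.png',np.vstack([np.hstack([z(w,80,120,400,300),z(t,330,160,140,105)]),np.hstack([z(d,250,130,120,90),z(t,108,210,80,60)])]))
s=sense(); print(s['time'],np.round(s['tool_pos'],4),np.round(s['contact_force'],1),s['finger_force'])
E
```

```text
14.8833 [ 0.4667 -0.3212  0.0564] [-5.9  2.9 27.4] 94.36392903327942
```

View pics/fin.png

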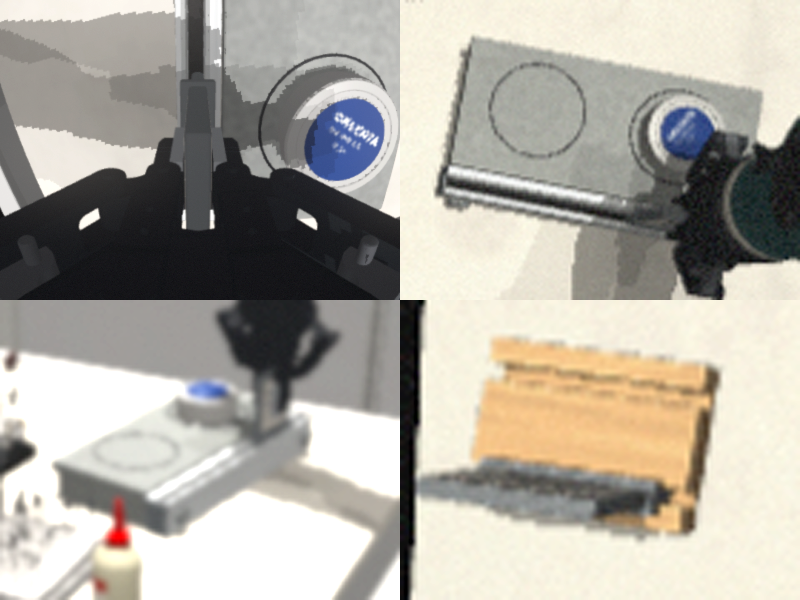

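The holder sits in the channel with its collar on the lip, in front of the tin, and the tin stands in its ring. The spare is still in its slot, and the bottle hasn't moved. Handing in.

```bash
python3 -c "
from bench import close_job
print(close_job())"
```

```text
the job is handed in; nothing more can be done
None
```

I've handed the job in: the tin sits about 1.5 mm from the new ring's middle, and the smaller holder is in the channel about 2–3 mm off centre, pressed home with about 27 N and still gripped; the bigger holder looked slightly tilted in its slot in the last picture, which I didn't measure, and no verdict came back.

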